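Pin a specimen clamp into the tester's fork

ROBOT

A 6-joint arm with a two-finger parallel gripper is mounted at the origin on the work surface. World frame = base frame: x ahead of the robot, y to its left, z up, the work surface at z = 0. Lengths are in mm, angles in rad, forces in N, time in s.
With the tool pointing down it reaches from about 325 to 875 mm from the base axis. Payload 4.4 kg.
Tool frame: the origin (TCP) lies on the centre line of the jaws, within the pads' length; the fingertips stand ahead of it and the grasp point (between the pads) lies 6 mm ahead of it (ctrl.tcp_to_tips is the z of the fingertips in the tool frame, in mm); z points along the fingers, y is the line along which they close (so a half turn about z gives the same grasp; the last joint's range is limited). The gripper opens to 85 mm and grips with 20 to 120 N. Pads are 22 mm wide; open, the fingers measure 114 mm over their backs; the gripper's body (76 mm by 85 mm) begins 54 mm behind the grasp point. The pads swing forward as they close: fully open they stand 13 mm farther back than shut.
Start: joints at [-1.256, 0.207, 1.542, -0, 1.393, -0.15], TCP at [258.243, -513.749, 256.282] pointing down, gripper open.
Joint ranges: [-2.73, 2.73], [-0.86, 2.22], [0.23, 2.46], [-1.11, 4.25], [0.08, 2.63], [-2.82, 2.82]. Speed limits (rad/s): [2.79, 2.79, 3.14, 3.14, 3.14, 3.14].

INTERFACE

Orientations are given as a 3x3 rotation matrix whose columns are the frame's x, y, z axes.
In Python, from plant import ctrl, sensors, optics gives the robot as it stands. Calls block until the motion is done:
- ctrl.move_ptp(position, orientation): joint-space move of the TCP to a pose.
- ctrl.move_l(position, rot=None, vel=150, threshold=None): straight line of the TCP; rot=None keeps the orientation; vel is the mean speed in mm/s. With threshold (N) it stops when the force on the tool has changed by that much, and returns True; else False.
- ctrl.set_joints(angles): joint-space move.
- ctrl.gripper_to(opening, force=None): finger opening in mm; force is the grip in N (None keeps the last); returns when the fingers have stopped.
- ctrl.hold(seconds).
- ctrl.solve_ik(position, orientation): joint angles nearest the present ones, or None.
- sensors.read_state(): the state.
- optics.grab_frame(name): name is "side" or "top"; returns (picture, depth): 384x512x3 uint8, red, green, blue; 384x512 float32, mm along the optical axis (not along the pixel's ray), 0 where there is no reading.
- optics.camera_params(name): a dict with "mtx" (3x3 intrinsics, pixels), "R" (3x3) and "t" (3): a world point X has camera coordinates R X + t. Camera axes: x right, y down, z forward; pixel columns grow to the right and rows downward; lengths in mm; the calibration is good to about 2 mm. A picture is of the moment at which its call begins. camera_params takes no time and is no camera call.
A pose or a line that the arm cannot do raises ctrl.MotionError and nothing moves.
- ctrl.finish_job(): hands the job in; it is judged then, once.
The state is a dict: "t": time; "q": joint angles; "qvel": joint speeds; "tau": joint torques, N m; "eef_pos": TCP position; "eef_rot": TCP orientation; "force": force on the tool from outside, world axes, zero at the start; "wrist_torque": the same for the moment, N m; "grip_width": finger opening in mm; "grasp_force": force on a finger pad.
Only numpy, scipy, OpenCV 4.12 (cv2) and the standard library are available. Lean on these libraries where they do the work, as an engineer would, in place of code of your own. Each camera call takes 0.05 s, during which the arm holds its last target. There are 200 camera calls.

TASK

Fit the specimen clamp to the fork for the next pull test: lower the clamp's eye lug gently (do not drop it) between the two prongs until it stands on the bottom of the fork, then push the headed pin from its cradle through prong, eye and prong, from either side, until its head sits fully home against the prong. Let go of everything, and leave the jar, wrench, rubber puck and computer mouse where they are.

Things in the scene. Friction and masses are not known exactly. Their poses are not given: they have to be found in the camera images.
- fork: Fixed steel fork on a grey base plate 110 x 110 x 12 mm. Origin: plate underside centre, bench level; z up; bore along y. Two upright prongs, each 14 mm thick (y), 36 mm wide (x), outer faces at y = -28 and +28 mm, gap 28 mm. Gap bottom (block 36 x 56 mm) 32 mm above the bench; prong tops 83 mm, rounded (7 mm radius) as a lead-in. Symmetric. Yaw within 0.4 rad.
- fork_bore (a point): Point on the fork's bore axis midway between the prongs, 60 mm above the bench, above the fork's origin; axes as the fork's. Each prong has a 22 mm through hole on this axis (pin play 1 mm all round).
- clamp: Loose aluminium specimen clamp, 0.2 to 0.4 kg, standing upright. Origin: underside centre; z up. Eye lug plate 24 mm thick (y), 44 mm wide (x), 53 mm high; on it a block 30 mm thick (y), 44 mm wide, from 53 to 72 mm (top). Front and back alike. The flat 44 mm width runs full height and is wider than the prongs, so fingers closing along x pass outside them.
- clamp_eye (a point): Centre of the clamp's eye: a 22 mm through hole along the clamp's y axis, 28 mm above its underside; axes as the clamp's. With the clamp centred on the bottom of the fork, it lies at fork_bore and the clamp's top is 104 mm above the bench.
- cradle: Low pin cradle fixed to the bench: grey base 56 x 70 x 8 mm and two parallel rods along its y axis, 10 mm in diameter, 20 mm apart, 22 mm above the bench, from y = -22 to +40 mm. Origin at bench level, below the origin of the pin lying in it.
- pin: Loose headed steel pin, 110 mm long, 0.13 to 0.25 kg, lying level in the cradle, axis 33 mm above the bench. Axis: its y, nose to +y. Origin on the axis, 28 mm from the head's shoulder; at fork_bore when the head is home. Head 34 mm diameter, y = -58 to -28 mm, overhanging the cradle; shank 20 mm diameter to y = +38; nose tapering to 10 mm diameter at y = +52.
- jar: Bystander: amber glass jar, 56 mm in diameter, 75 mm high; origin at the centre of its underside.
- wrench: Bystander: steel wrench 150 mm long, lying flat along its x axis; origin on its underside.
- puck: Bystander: black rubber disc, 50 mm in diameter, 30 mm high; origin at the centre of its underside.
- mouse: Bystander: black computer mouse, 100 x 58 x 32 mm; origin at the centre of its underside.
Not all that is in view belongs to the job. Leave any blue or turquoise look-alike of the clamp alone.

How it is judged (in metres and radians):
On the way:
1. the clamp stands upright on the bottom of the fork, between the prongs, its eye within 8 mm of the bore (distance between clamp_eye and fork_bore below 0.008 m and z of clamp_eye in the frame of fork below 0.063 m and angle between clamp's own z axis and vertical below 0.12 rad), for 0.2 s.
At the end, for the whole second after the job is handed in: The clamp stands upright in the fork with its eye within 4.5 mm of the bore's midpoint; the pin runs through prong, eye and prong (within 0.08 rad of the bore axis) from either side with its head against the prong (pin origin within 4.5 mm of the bore's midpoint); both are at rest (distance between each of clamp_eye, pin and fork_bore below 0.0045 m and angle between clamp's own z axis and vertical below 0.1 rad and angle between the y axis of pin and the y axis of fork, either way round below 0.08 rad and linear speed of each of pin, clamp below 0.02 m/s); the robot touches nothing.
It fails at once if the clamp is dropped into the fork (falls faster than 0.7 m/s at the fork) (distance between clamp_eye and fork_bore below 0.05 m and linear speed of clamp above 0.7 m/s).
It fails at once if the jar, wrench, puck or mouse is moved more than 30 mm (distance of any of jar, wrench, puck, mouse from where it was at the start of the episode above 0.03 m).
It also fails if it takes over 64 s, if anything falls off the work surface, if the arm or the gripper's body presses on something with over 40 N, if the wrist force passes 120 N, or if a joint passes its speed limit or range.

## Working session

There is one attempt and no reset: what is moved stays moved. The work goes in short steps, each a Python script; the robot and the scene stay as the last script left them, time stands still between calls to the robot, and variables do not carry over. Pictures are saved under pics/ and viewed, at most 10 in all, crops included, and the job is handed in when it is done.

```bash
ls; mkdir -p pics; python3 - <<'E'
from plant import ctrl,sensors,optics
import cv2,numpy as np
for n in("top","side"):
    p,d=optics.grab_frame(n); np.savez(f"pics/{n}0.npz",p=p,d=d)
    cv2.imwrite(f"pics/{n}0.png",cv2.resize(p[:,:,::-1],None,fx=1.5,fy=1.5))
    c=optics.camera_params(n); print(n,c["mtx"].tolist(),(-c["R"].T@c["t"]).round(0),c["R"].round(2).tolist())
print(ctrl.tcp_to_tips,sensors.read_state()["t"])
E
```

```text
pics
top [[417.0656463226871, 0.0, 255.07168078910416], [0.0, 417.0656463226871, 192.5053173023261], [0.0, 0.0, 1.0]] [ 526.  -44. 1106.] [[-0.02, -1.0, -0.03], [-0.99, 0.02, -0.1], [0.1, 0.03, -0.99]]
side [[492.8059791047327, 0.0, 253.30714532952507], [0.0, 492.8059791047327, 201.0052378940224], [0.0, 0.0, 1.0]] [ 434. -735.  898.] [[0.96, -0.27, -0.0], [-0.2, -0.72, -0.66], [0.18, 0.64, -0.75]]
25.0 0.1
```

View pics/top0.png

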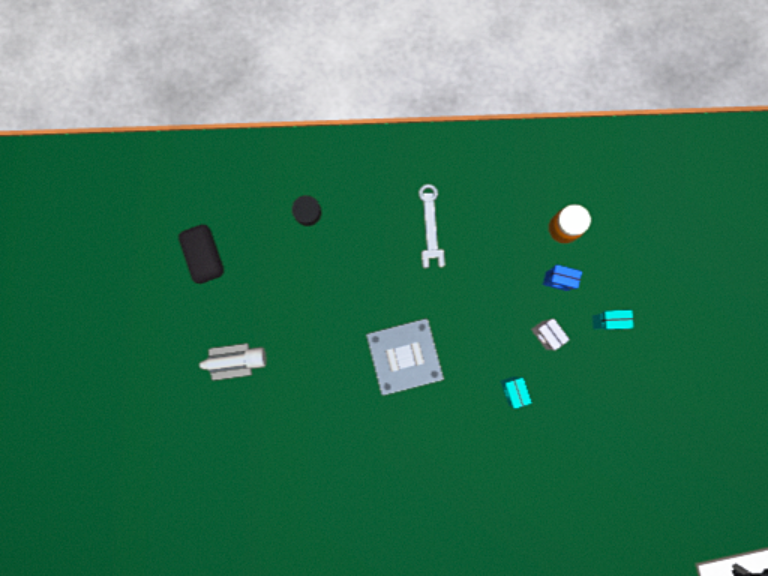

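View pics/side0.png

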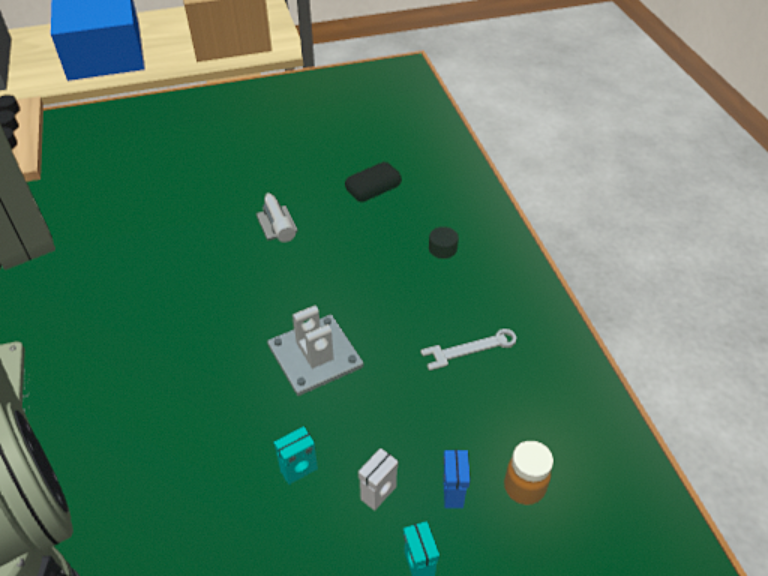

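The grey clamp is at (550,335) in the top view and (378,480) in the side view. Possible confusions in the top view are turquoise at (517,393), turquoise at (618,320) and blue at (565,278). I choose the grey one. The fork is at (405,357) and the pin is in its cradle at (235,360), with its nose to the left (+y).

```bash
cat > vis.py <<'E'
import numpy as np,cv2
from plant import optics
def cloud(n,fr=None):
    p,d=fr if fr else optics.grab_frame(n)
    c=optics.camera_params(n); K,R,t=c["mtx"],np.array(c["R"]),np.array(c["t"])
    v,u=np.mgrid[:384,:512]
    X=np.stack([(u-K[0][2])/K[0][0]*d,(v-K[1][2])/K[1][1]*d,d],-1)
    return p,(X-t)@R, d>0      # world = R^T (Xc - t)
def plane(n,uv,z):
    c=optics.camera_params(n); K,R,t=np.array(c["mtx"]),np.array(c["R"]),np.array(c["t"])
    uv=np.atleast_2d(uv).astype(float); r=np.c_[uv,np.ones(len(uv))]@np.linalg.inv(K).T@R
    o=-R.T@t; return (o+r*((z-o[2])/r[:,2])[:,None])[:,:2]
def rect(P):
    (c,s,a)=cv2.minAreaRect(P.astype(np.float32)); a=np.radians(a)
    if s[0]<s[1]: s=s[::-1]; a+=np.pi/2
    a=(a+np.pi/2)%np.pi-np.pi/2
    return np.round(c,1),np.round(s,1),round(a,3)   # centre, (long,short), yaw of long side
E
cat > m.py <<'E'
from vis import *
for n in("top","side"):
    f=np.load(f"pics/{n}0.npz"); p,X,ok=cloud(n,(f["p"],f["d"]))
    hsv=cv2.cvtColor(p,cv2.COLOR_RGB2HSV); grey=(hsv[...,1]<90)&ok
    def near(x,y,r): return (np.hypot(X[...,0]-x,X[...,1]-y)<r)
    s={"top":{"clamp":(550,335),"fork":(405,357),"pin":(235,360)},"side":{"clamp":(378,465),"fork":(315,350),"pin":(275,215)}}[n]
    for k,uv in s.items():
        x,y,z=X[int(uv[1]/1.5),int(uv[0]/1.5)]; print(n,k,"seed",np.round([x,y,z]))
        m=near(x,y,{"clamp":45,"fork":95,"pin":85}[k])&(X[...,2]>4)&grey
        Z=X[...,2]
        lv={"clamp":[(66,78,72)],"fork":[(7,17,12),(27,37,32),(74,90,83)],"pin":[(4,12,8),(36,60,None)]}[k]
        for lo,hi,h in lv:
            mm=m&(Z>lo)&(Z<hi); vu=np.argwhere(mm); P=plane(n,vu[:,::-1],h) if h else X[mm][:,:2]
            if len(P)>5: print("  ",(lo,hi),len(P),*rect(P),"zmed",np.round(np.median(Z[mm]),1),"mean",P.mean(0).round(1))
    u,v={"top":(550,335),"side":(378,480)}[n]; u=int(u/1.5);v=int(v/1.5)
    c=cv2.resize(p[v-35:v+35,u-35:u+35,::-1],None,fx=5,fy=5,interpolation=cv2.INTER_CUBIC)
    u,v={"top":(235,360),"side":(275,215)}[n]; u=int(u/1.5);v=int(v/1.5)
    c2=cv2.resize(p[v-35:v+35,u-35:u+35,::-1],None,fx=5,fy=5,interpolation=cv2.INTER_CUBIC)
    out=np.hstack([c,c2]) if n=="top" else np.vstack([out,np.hstack([c,c2])])
cv2.imwrite("pics/crop1.png",cv2.resize(out,(600,600)))
E
python3 m.py
```

```text
top clamp seed [ 552. -286.   69.]
   (66, 78) 226 [ 553.2 -292.7] [43.7 30.7] 0.579 zmed 72.2 mean [ 553.1 -292.6]
top fork seed [520. -49.  32.]
   (7, 17) 1393 [521.8 -48.7] [109.7 109.7] -1.339 zmed 12.2 mean [521.4 -48.5]
   (27, 37) 152 [521.8 -48.8] [35.2 27.3] 0.222 zmed 32.2 mean [521.8 -48.9]
   (74, 90) 170 [521.8 -48.6] [55.5 35.8] -1.336 zmed 81.5 mean [521.9 -48.9]
top pin seed [521. 242.  44.]
   (4, 12) 239 [518.2 268.1] [88.3 55.8] -1.452 zmed 7.9 mean [518.5 259.2]
   (36, 60) 353 [519.3 246. ] [109.   32.7] -1.43 zmed 43.0 mean [521.7 236.2]
side clamp seed [ 555. -292.   72.]
   (66, 78) 369 [ 554.4 -295.6] [46.8 31.5] 0.6 zmed 72.1 mean [ 553.8 -296. ]
side fork seed [520. -76.  51.]
   (7, 17) 1305 [522.6 -52.8] [114.5 110.3] -1.342 zmed 12.0 mean [519.2 -62. ]
   (27, 37) 85 [522.3 -52.5] [57.7 35.7] -1.325 zmed 31.3 mean [518.2 -60.8]
   (74, 90) 220 [522.3 -55.2] [59.8 38.4] -1.349 zmed 80.8 mean [522.4 -55.5]
side pin seed [518. 242.  39.]
   (4, 12) 144 [520.2 256.4] [71.1 55.6] -1.451 zmed 7.4 mean [512.4 256.9]
   (36, 60) 245 [519.3 242.9] [112.2  30.6] -1.409 zmed 42.7 mean [522.5 228.4]
```

View pics/crop1.png

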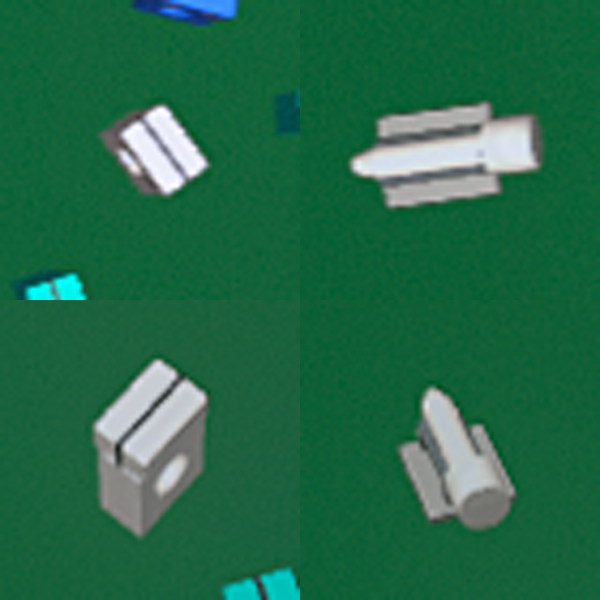

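The crop shows a grey clamp with a through eye and a slit across its top, so it's the right one. In the right-hand panels the pin's nose points left (+y) and its head overhangs the cradle. Measured sizes match: 44x31 at z 72, plate 110x110 at z 12. The two views differ by about 4 mm in y, so I average them.

```bash
cat > rob.py <<'E'
import numpy as np
from plant import ctrl,sensors
def R(a):  # tool down, jaws closing along yaw a
    c,s=np.cos(a),np.sin(a); return np.array([[-s,c,0],[c,s,0],[0,0,-1.]])
def st(msg=""):
    s=sensors.read_state(); print(msg,"t",round(s["t"],2),"pos",np.round(s["eef_pos"],1),"F",np.round(s["force"],1),"T",np.round(s["wrist_torque"],2),"w",round(s["grip_width"],1),"gf",round(s["grasp_force"],1),flush=True); return s
FORK=np.array([522.0,-50.6]); FY=0.232
ex=np.array([np.cos(FY),np.sin(FY)]); ey=np.array([-ex[1],ex[0]])
E
python3 - <<'E'
from vis import *; from rob import *
for n in("top","side"):   # pin axis: fit line to high points of shank, per view
    f=np.load(f"pics/{n}0.npz"); p,X,ok=cloud(n,(f["p"],f["d"])); P=X.reshape(-1,3)
    P=P[(np.hypot(P[:,0]-520,P[:,1]-240)<90)]
    sh=P[(P[:,2]>40)&(P[:,2]<45.5)]; hd=P[P[:,2]>46]
    vx,vy,x0,y0=cv2.fitLine(sh[:,:2].astype(np.float32),cv2.DIST_HUBER,0,.01,.01).ravel()
    d=np.array([vx,vy])*np.sign(vy); a=np.arctan2(d[1],d[0])-np.pi/2
    s=(hd[:,:2]-[x0,y0])@d; l=(hd[:,:2]-[x0,y0])@[d[1],-d[0]]
    allp=P[P[:,2]>25]; sa=(allp[:,:2]-[x0,y0])@d
    print(n,"yaw",a.round(3),"c",x0.round(1),y0.round(1),"head s",s.min().round(1),s.max().round(1),"lat",l.mean().round(1),"nose s",sa.max().round(1),len(sh),len(hd))
    print("  origin from shoulder",np.round([x0,y0]+d*(s.max()+28),1),"from nose",np.round([x0,y0]+d*(sa.max()-52),1),"head mean",hd.mean(0).round(1))
c=np.array([553.8,-294.2]); a=.588
for s in(0,np.pi,-np.pi):
    q=ctrl.solve_ik([*c,160],R(a+s)); q2=ctrl.solve_ik([*FORK,160],R(FY+s)); q3=ctrl.solve_ik([520,240,160],R(.14+s))
    print(s,[None if k is None else k[5].round(2) for k in(q,q2,q3)])
E
```

```text
top yaw 0.173 c 520.3 254.0 head s -61.4 32.2 lat -3.4 nose s 48.8 166 98
  origin from shoulder [510.  313.3] from nose [520.9 250.8] head mean [524.9 208.2  48.9]
side yaw 0.059 c 520.7 244.1 head s -54.9 34.8 lat 3.1 nose s 56.4 115 64
  origin from shoulder [517.  306.8] from nose [520.4 248.5] head mean [526.1 205.8  48.9]
0 [np.float64(-1.21), np.float64(-0.49), np.float64(0.14)]
3.141592653589793 [np.float64(1.93), np.float64(2.65), None]
-3.141592653589793 [np.float64(1.93), np.float64(2.65), None]
```

```bash
python3 - <<'E'
from rob import *
c=np.array([553.8,-294.2]); a=.588
ctrl.gripper_to(66)
ctrl.move_ptp([*c,150],R(a))
ctrl.move_l([*c,64],vel=120,threshold=8); st("at clamp")
ctrl.gripper_to(30,force=50); s=st("gripped")
ctrl.move_l([*c,175],vel=150); s=st("lifted")
ctrl.move_ptp([*FORK,175],R(FY)); st("over fork")
from vis import *
for n in("top","side"):
    p,d=optics.grab_frame(n); np.savez(f"pics/{n}1.npz",p=p,d=d)
    c=optics.camera_params(n);K=c["mtx"]; x=c["R"]@np.r_[FORK,110]+c["t"]; u,v=(K@x)[:2]/x[2]; u,v=int(u),int(v)
    w=cv2.resize(p[v-60:v+60,u-50:u+50,::-1],None,fx=4,fy=4); out=w if n=="top" else np.hstack([out,w])
cv2.imwrite("pics/held.png",out)
E
```

```text
at clamp t 2.73 pos [ 554.4 -294.8   64.8] F [-0.9 -0.4  0.7] T [ 0.01 -0.    0.  ] w 66.2 gf 0.0
gripped t 3.05 pos [ 554.9 -294.9   65.5] F [ 1.2 -0.4  3.8] T [-0.04 -0.04  0.03] w 43.5 gf 52.0
lifted t 3.94 pos [ 552.7 -293.5  173.2] F [-0.4  0.4 -3.4] T [-0.    0.04  0.04] w 43.1 gf 51.2
over fork t 4.91 pos [522.3 -51.3 174.7] F [ 0.4  0.  -3.5] T [-0.04 -0.03 -0.06] w 43.0 gf 51.2
```

View pics/held.png

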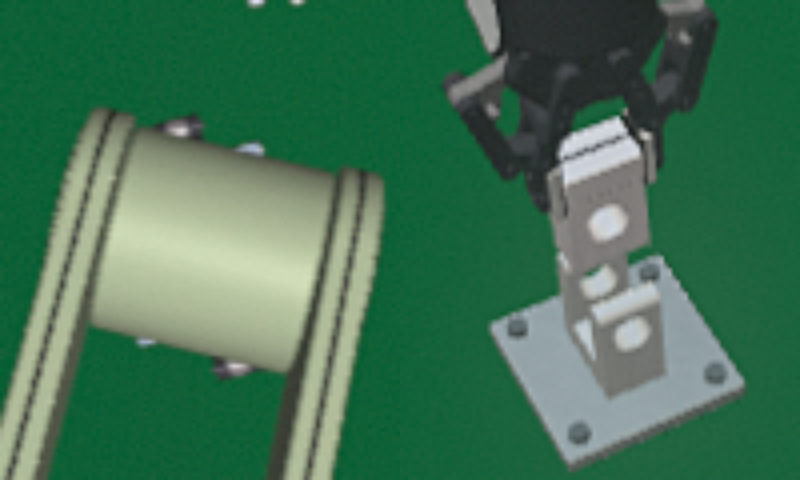

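Right panel (side view): the clamp is held upright at (605,190) over the fork at (620,340), with the block top visible. I'll compare both in that view and then lower it.

```bash
python3 - <<'E'
from vis import *; from rob import *
f=np.load("pics/side1.npz"); p,X,ok=cloud("side",(f["p"],f["d"])); Z=X[...,2]
hsv=cv2.cvtColor(p,cv2.COLOR_RGB2HSV)
m=ok&(hsv[...,1]<90)&(hsv[...,2]>150)&(np.hypot(X[...,0]-522,X[...,1]+52)<40)&(Z>174)&(Z<190)
P=X[m]; print(m.sum(),np.median(Z[m]),rect(P[:,:2]),rect(plane("side",np.argwhere(m)[:,::-1],182)))
for C in [rect(P[:,:2])[0]]:
    d=C-FORK; print("fork frame offset of clamp (avg frame)",d@ex,d@ey)
# centre of plate corners in the side view on z=12 and eye hole rows not needed
m=ok&(hsv[...,1]<90)&(np.hypot(X[...,0]-522,X[...,1]+52)<90)&(Z>7)&(Z<17)
vu=np.argwhere(m)[:,::-1]; q=rect(plane("side",vu,12)); print("plate side",q)
E
```

```text
189 181.23892168772198 (array([521.9, -51.5]), array([53.9, 31.6]), np.float64(0.166)) (array([523.4, -52.1]), array([55.5, 29. ]), np.float64(0.241))
fork frame offset of clamp (avg frame) -0.3042528084579094 -0.8528952037299053
plate side (array([522.5, -52.4]), array([113.7, 110.3]), np.float64(-1.342))
```

```bash
python3 - <<'E'
from rob import *
print(ctrl.move_l([*FORK,150],vel=150)); st()
print("hit",ctrl.move_l([*FORK,104],vel=60,threshold=6)); st("near")
print("hit",ctrl.move_l([*FORK,94],vel=25,threshold=6)); st("down")
E
```

```text
False
 t 5.33 pos [521.  -51.2 148.8] F [ 0.8  0.7 -4.1] T [ 0.02 -0.02  0.03] w 43.2 gf 51.4
hit False
near t 6.24 pos [522.4 -50.7 104.3] F [ 0.6  0.8 -3.7] T [-0.02 -0.03 -0.02] w 43.3 gf 51.4
hit True
down t 6.59 pos [522.9 -50.8  97.4] F [0.7 0.2 3.6] T [ 0.    0.04 -0.  ] w 43.4 gf 52.4
```

It seated at TCP z 97.4, as predicted. Next: release, go above the pin, and measure the clamp against the fork and the recorded TCP.

```bash
cat > chk.py <<'E'
from vis import *; from rob import *
def chk(tag):
    for n in("top","side"):
        p,d=optics.grab_frame(n); np.savez(f"pics/{n}{tag}.npz",p=p,d=d); _,X,ok=cloud(n,(p,d)); Z=X[...,2]
        g=ok&(cv2.cvtColor(p,cv2.COLOR_RGB2HSV)[...,1]<90)&(np.hypot(X[...,0]-522,X[...,1]+51)<90)
        for nm,lo,hi,h in(("clamp",98,110,104),("plate",7,17,12)):
            m=g&(Z>lo)&(Z<hi); q=rect(plane(n,np.argwhere(m)[:,::-1],h)) if m.sum()>5 else None
            print(n,nm,m.sum(),q,"fork-frame",None if q is None else np.round([(q[0]-FORK)@ex,(q[0]-FORK)@ey],1))
E
python3 - <<'E'
from rob import *
ctrl.gripper_to(66); st("open")
ctrl.move_l([*FORK,190],vel=200)
ctrl.move_ptp([526.2,207,150],R(.125)); st("over pin")
from chk import *; chk("2")
for n in("top","side"):
    p=np.load(f"pics/{n}2.npz")["p"]
    c=optics.camera_params(n);K=c["mtx"]; x=c["R"]@np.r_[FORK,80]+c["t"]; u,v=(K@x)[:2]/x[2]; u,v=int(u),int(v)
    w=cv2.resize(p[v-40:v+40,u-40:u+40,::-1],None,fx=5,fy=5); out=w if n=="top" else np.hstack([out,w])
cv2.imwrite("pics/seated.png",out)
E
```

```text
open t 6.94 pos [520.9 -50.3  95.6] F [ 0.1 -0.5  0. ] T [ 0.03 -0.03  0.01] w 65.9 gf 0.0
over pin t 8.58 pos [526.  206.1 149.3] F [ 0.1 -0.4  0.7] T [ 0.01 -0.02 -0.02] w 65.9 gf 0.0
top clamp 231 (array([521.2, -49.7]), array([43.7, 30.2]), np.float64(0.255)) fork-frame [-0.6  1.1]
top plate 1335 (array([521.7, -48.7]), array([109.8, 109.7]), np.float64(0.232)) fork-frame [0.1 1.9]
side clamp 259 (array([522. , -54.4]), array([45.6, 35.5]), np.float64(0.229)) fork-frame [-0.9 -3.7]
side plate 1294 (array([522.5, -52.2]), array([113.2, 110.3]), np.float64(-1.342)) fork-frame [ 0.1 -1.7]
```

View pics/seated.png

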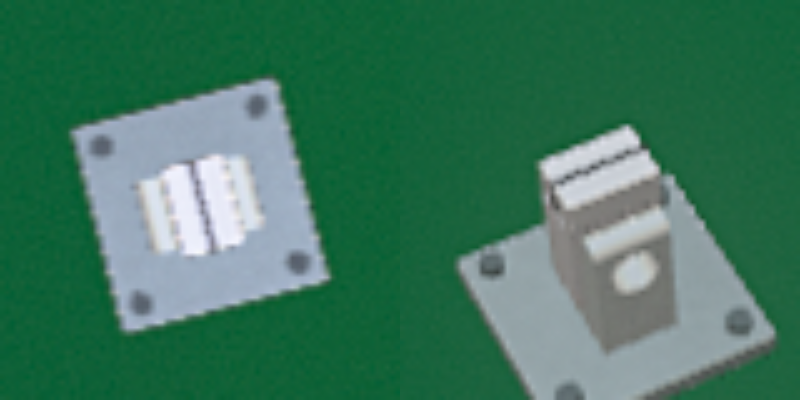

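Left panel: the clamp's block is centred between the prongs at (200,205). Right panel: it stands upright with its eye showing through the bore at (635,272). Next I grip the pin head.

```bash
cat >> rob.py <<'E'
def zavg(n=10):
    v=[]
    for _ in range(n): ctrl.hold(.02); s=sensors.read_state(); v.append(np.r_[s["eef_pos"],s["force"]])
    return np.mean(v,0).round(2)
E
python3 - <<'E'
from rob import *
h=[526.0,206.0]
ctrl.move_l([*h,60],vel=150); print("hit",ctrl.move_l([*h,39],vel=60,threshold=8)); print(zavg(5))
ctrl.gripper_to(20,force=100); st("grip"); print(zavg())
ctrl.move_l([*h,60],vel=60); ctrl.move_l([*h,200],vel=180); st("lift")
ctrl.move_ptp([*(FORK+.5*ex-44*ey-95*ey),200],R(FY)); print(zavg())
from vis import *
for n in("top","side"):
    p,d=optics.grab_frame(n); np.savez(f"pics/{n}3.npz",p=p,d=d)
p=np.load("pics/side3.npz")["p"]
c=optics.camera_params("side");K=c["mtx"]; x=c["R"]@np.r_[FORK-60*ey,150]+c["t"]; u,v=(K@x)[:2]/x[2]; u,v=int(u),int(v)
cv2.imwrite("pics/pinheld.png",cv2.resize(p[max(0,v-75):v+75,u-90:u+90,::-1],None,fx=4,fy=4))
E
```

```text
hit False
[ 5.2590e+02  2.0602e+02  3.8820e+01 -2.3000e-01 -1.8000e-01  1.2000e-01]
grip t 10.43 pos [526.8 206.2  39.7] F [ 1.5 -0.9  1.2] T [ 0.07 -0.14  0.01] w 31.4 gf 98.7
[5.2682e+02 2.0616e+02 3.9620e+01 1.0500e+00 4.0000e-02 1.6700e+00]
lift t 12.02 pos [524.9 205.8 198.5] F [-0.9 -0.  -2.5] T [-0.12 -0.05  0.03] w 31.6 gf 99.0
[ 5.5469e+02 -1.8440e+02  1.9987e+02 -5.0000e-02  2.5000e-01 -1.9400e+00]
```

View pics/pinheld.png

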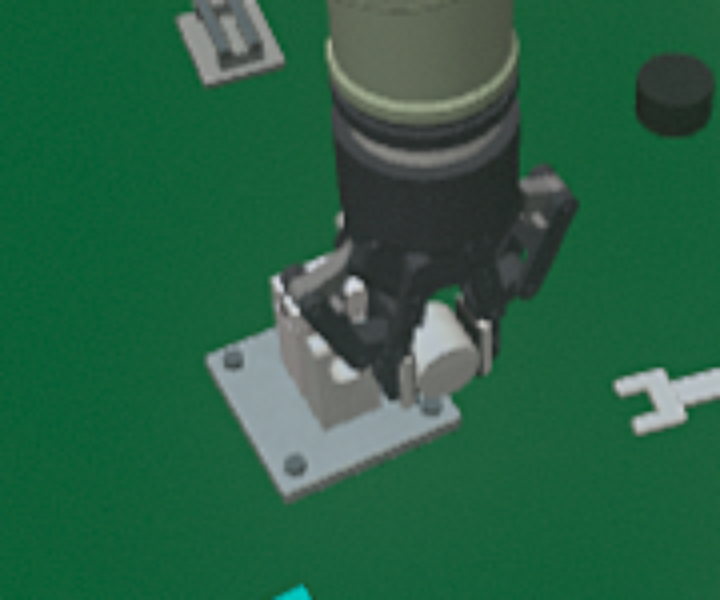

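The head is gripped at (445,355), with the nose visible at (355,300) above-left. I'll check the pin's pitch from points on the nose and the head.

```bash
python3 - <<'E'
from vis import *; from rob import *
tcp=np.array([554.7,-184.4])
for n in("side","top"):
    f=np.load(f"pics/{n}3.npz"); p,X,ok=cloud(n,(f["p"],f["d"]))
    hsv=cv2.cvtColor(p,cv2.COLOR_RGB2HSV)
    d=X[...,:2]-tcp; a=d@ey; b=d@ex; Z=X[...,2]   # along pin, lateral, from TCP
    m=ok&(hsv[...,1]<60)&(hsv[...,2]>110)&(abs(b)<16)&(a>-25)&(a<110)&(Z>165)&(Z<222)
    for lo in range(-20,110,8):
        k=m&(a>=lo)&(a<lo+8)
        if k.sum()>2: print(n,"along",lo+4,"n",k.sum(),"zmax",np.percentile(Z[k],95).round(1),"zmin",Z[k].min().round(1),"lat",b[k].mean().round(1))
E
```

```text
side along -16 n 110 zmax 209.0 zmin 178.1 lat -1.5
side along -8 n 64 zmax 211.0 zmin 183.9 lat -3.2
side along 0 n 47 zmax 211.3 zmin 201.2 lat -0.5
side along 8 n 21 zmax 212.3 zmin 202.8 lat 5.1
side along 16 n 9 zmax 209.5 zmin 204.6 lat 7.6
side along 96 n 5 zmax 198.1 zmin 192.7 lat -3.4
top along 40 n 8 zmax 204.5 zmin 199.3 lat 5.2
top along 48 n 28 zmax 205.1 zmin 196.6 lat 1.1
top along 56 n 34 zmax 204.8 zmin 196.0 lat -0.6
top along 64 n 31 zmax 204.0 zmin 196.3 lat -0.7
top along 72 n 34 zmax 204.5 zmin 196.3 lat -0.2
top along 80 n 32 zmax 205.1 zmin 196.8 lat -0.4
top along 88 n 30 zmax 203.3 zmin 191.6 lat -0.5
top along 96 n 12 zmax 200.8 zmin 191.1 lat 0.1
```

The pin is level (shank top at 204.5 all along) and its lateral offset is about -0.5 mm, which is what I want. Now I lower it and insert with force guards.

```bash
cat > ins.py <<'E'
from rob import *
def P(D,lat=.5,z=66.4): return [*(FORK+lat*ex-(44+D)*ey),z]
def show(tag):
    z=zavg(5); d=z[:2]-FORK; f=z[3:]
    print(tag,"D",round(-d@ey-44,1),"lat",round(d@ex,1),"z",z[2],"Fax",round(f[:2]@ey,1),"Flat",round(f[:2]@ex,1),"Fz",f[2],"t",round(sensors.read_state()["t"],1),flush=True)
E
python3 - <<'E'
from ins import *
ctrl.move_l(P(95),vel=150); show("low")
for D in(76,64,50,36):
    h=ctrl.move_l(P(D),vel=40,threshold=12); show(f"to {D} hit {h}")
    if h: break
E
```

```text
low D 95.8 lat 1.5 z 67.84 Fax 0.0 Flat -0.2 Fz -1.95 t 14.9
to 76 hit False D 76.0 lat 0.6 z 66.46 Fax -0.1 Flat -0.0 Fz -2.14 t 15.6
to 64 hit False D 63.9 lat 0.6 z 66.43 Fax 0.3 Flat 0.0 Fz -2.06 t 16.1
to 50 hit False D 49.7 lat 0.4 z 66.31 Fax 0.3 Flat -0.2 Fz -2.45 t 16.7
to 36 hit False D 35.3 lat 0.4 z 66.24 Fax 1.2 Flat -0.1 Fz -2.72 t 17.3
```

```bash
python3 - <<'E'
from ins import *
for D in(24,12,4,-4):
    h=ctrl.move_l(P(D),vel=30,threshold=15); show(f"to {D} hit {h}")
    if h: break
E
```

```text
to 24 hit False D 23.2 lat 0.4 z 66.24 Fax 1.3 Flat -0.7 Fz -3.38 t 17.9
to 12 hit False D 11.2 lat 0.5 z 66.26 Fax 1.0 Flat -0.4 Fz -4.3 t 18.5
to 4 hit False D 3.4 lat 0.5 z 66.31 Fax 0.8 Flat 0.4 Fz -5.03 t 19.0
to -4 hit True D -0.7 lat 0.6 z 66.09 Fax -1.7 Flat 0.5 Fz 1.65 t 19.4
```

```bash
python3 - <<'E'
from ins import *
h=ctrl.move_l(P(-4),vel=20,threshold=25); show(f"push hit {h}")
from vis import *
p,d=optics.grab_frame("side"); np.savez("pics/side4.npz",p=p,d=d)
c=optics.camera_params("side");K=c["mtx"]; x=c["R"]@np.r_[FORK,60]+c["t"]; u,v=(K@x)[:2]/x[2]; u,v=int(u),int(v)
cv2.imwrite("pics/home.png",cv2.resize(p[v-45:v+45,u-60:u+60,::-1],None,fx=6,fy=6,interpolation=cv2.INTER_CUBIC))
E
```

```text
push hit False D -0.9 lat 0.7 z 66.48 Fax -10.3 Flat 0.0 Fz -5.61 t 19.8
```

View pics/home.png

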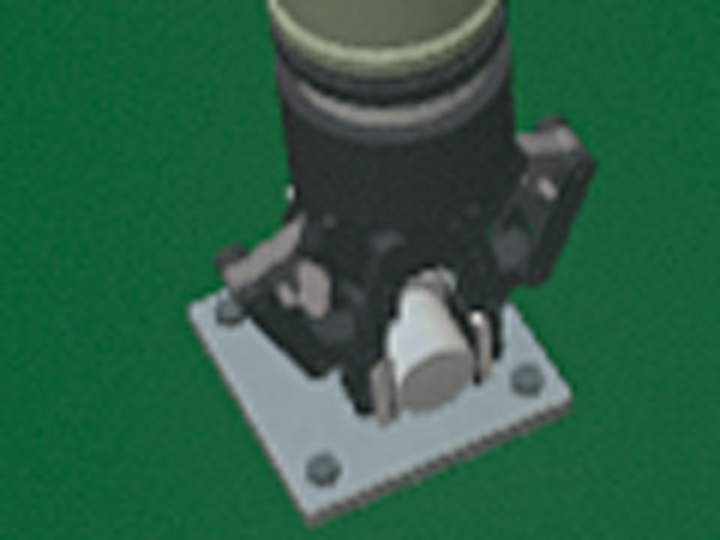

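The head at (435,350) is against the prong under about 10 N of push, at the expected depth. I release, retreat and verify.

```bash
python3 - <<'E'
from ins import *
ctrl.gripper_to(62); show("open")
z=sensors.read_state()["eef_pos"]
ctrl.move_l([z[0],z[1],180],vel=120); ctrl.move_ptp([420,-330,260],R(FY)); st("away")
from chk import *; chk("5")
for n in("top","side"):
    f=np.load(f"pics/{n}5.npz"); p,X,ok=cloud(n,(f["p"],f["d"])); Z=X[...,2]
    g=ok&(cv2.cvtColor(p,cv2.COLOR_RGB2HSV)[...,1]<90)
    d=X[...,:2]-FORK; a=d@ey; b=d@ex
    m=g&(abs(b)<20)&(abs(a)>31)&(abs(a)<75)&(Z>40)&(Z<85)
    for s,nm in((-1,"head"),(1,"nose")):
        k=m&(s*a>0)
        if k.sum()>3: print(n,nm,k.sum(),"along",np.percentile(a[k],[2,98]).round(1),"lat",b[k].mean().round(1),"z95",np.percentile(Z[k],95).round(1))
    c=optics.camera_params(n);K=c["mtx"]; x=c["R"]@np.r_[FORK,60]+c["t"]; u,v=(K@x)[:2]/x[2]; u,v=int(u),int(v)
    w=cv2.resize(p[v-40:v+40,u-40:u+40,::-1],None,fx=5,fy=5,interpolation=cv2.INTER_CUBIC); out=w if n=="top" else np.hstack([out,w])
cv2.imwrite("pics/final.png",out)
E
```

```text
open D -4.4 lat 0.5 z 66.48 Fax 0.2 Flat -0.3 Fz 0.12 t 20.4
away t 22.55 pos [ 420.2 -329.   259.1] F [ 0.1  0.2 -0.1] T [ 0.   -0.03  0.02] w 62.2 gf 0.0
top clamp 229 (array([521.2, -49.7]), array([43.7, 30.2]), np.float64(0.255)) fork-frame [-0.6  1.1]
top plate 1148 (array([521.9, -48.5]), array([110.3, 110. ]), np.float64(-1.348)) fork-frame [0.4 2.1]
side clamp 259 (array([521.9, -54.1]), array([45.6, 35.1]), np.float64(0.229)) fork-frame [-0.9 -3.4]
side plate 740 (array([522.6, -52.4]), array([113.6, 110.3]), np.float64(-1.345)) fork-frame [ 0.2 -1.9]
top head 137 along [-55.9 -31.9] lat -0.0 z95 77.5
top nose 61 along [31.5 52.4] lat -0.1 z95 72.0
side head 258 along [-58.7 -32.1] lat -1.5 z95 76.3
side nose 7 along [46.7 53.7] lat 0.3 z95 66.1
```

View pics/final.png

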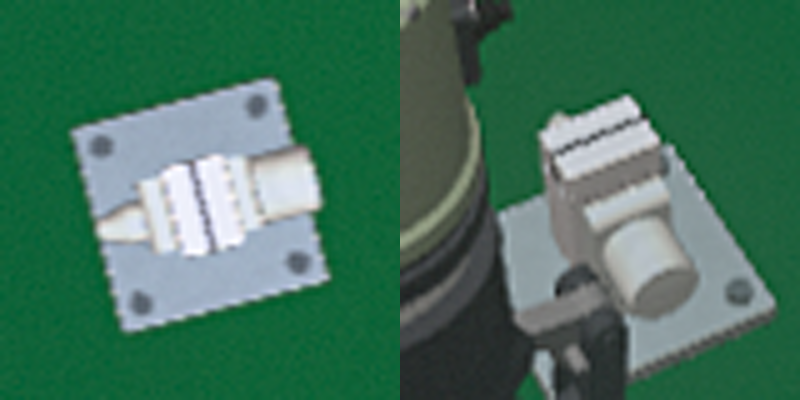

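Top panel: the head's end face is 58 mm from the plate centre and the nose stands out the far side, coaxial with the bore. Side panel: no gap between head and prong, clamp upright. The gripper is clear, so I hand in.

```bash
python3 -c "
from plant import ctrl
print(ctrl.finish_job())"
```

```text
the job is handed in; nothing more can be done
None
```

The job is handed in, though the hand-in gave no verdict: the clamp stands in the fork, the pin is through prong, eye and prong with its head home by camera and push check, the gripper is clear of everything, and I never went near the bystanders.

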